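Lock the spindle and press the gear home on its splines

ROBOT

A 7-joint arm with a two-finger parallel gripper is mounted at the origin on a cart in front of the work surface, level with it; the furniture and walls round the work are solid. World frame = base frame: x ahead of the robot, y to its left, z up, the work surface at z = 0. Lengths are in m, angles in rad, forces in N, time in s.
With the tool pointing down it reaches from about 0.35 to 0.9 m from the base axis. Payload 8.1 kg.
Tool frame: the origin (TCP) lies at the very end of the fingers, on their centre line; the grasp point (between the pads) lies 19 mm behind it; y points along the fingers, x is the direction in which the jaws open and shut, and the axes are right-handed (so a half turn about y gives the same grasp; the last joint's range is limited). The gripper opens to 92 mm and grips with 3 to 60 N. Pads are 19 mm wide; open, the fingers measure 130 mm over their backs; the gripper's body (75 mm by 190 mm) begins 47 mm behind the grasp point.
Start: joints at [-1.249, 0.434, 0.025, 1.573, -0.012, 1.134, -0.075], TCP at [0.258, 0.569, 0.227] pointing down, gripper open.
Joint ranges: [-2.62, 2.62], [-0.44, 2.09], [-1.27, 1.32], [0.08, 2.57], [-1.32, 4.46], [0.12, 2], [-2.74, 2.74]. Speed limits (rad/s): [2.22, 2.22, 3.01, 3.01, 3.14, 3.14, 3.14].

INTERFACE

Orientations are given as a rotation vector (axis times angle).
In Python, from cell import arm, imaging gives the robot as it stands. The module is installed in compiled form; this text tells all that it offers.
- The arm moves only by the tool send_rows, never from a script. Its argument "steps" is a list of rows, each a list of 5 numbers: the opening, from 0 (shut) to 1 (fully open), then the shift along the tool's x, y, z in cm, then the turn about the tool's y in rad. In form: [[jaw, x, y, z, roll], ...]. A call has 1 to 20 rows; each row is the pose to reach, as a shift and turn from the pose commanded when the call began, along the tool's axes at that moment; what a row does not reach only later rows make up. A row lasts 1/8 s, in which the tool goes at most 62.5 mm and 10.7 degrees, less where a joint would pass 70% of its speed; a pose out of reach is approached as far as the arm can. A call with a gripper value outside its range is refused whole. The fingers move at their own pace and stop on an object; "squeeze" is the grip in N (left out, the last holds). Time passes only in rows, so rows that repeat a pose let the fingers close. It gives the time, the measured TCP pose, the force and the opening at its end, in the units of the state.
- arm.observe(): the state, without advancing time (a new reading comes with each control period).
- imaging.get_image(name): name is "side" or "top"; returns the picture (480x640x3 uint8, blue, green, red); there is no depth.
- imaging.camera_params(name): a dict with "camera_matrix" (3x3 intrinsics, pixels), "position" and "orientation" of the camera in the world. Camera axes: x right, y down, z forward; pixel columns grow to the right and rows downward; lengths in m; the calibration is good to about 2 mm. A picture is of the moment at which its call begins. camera_params takes no time and is no camera call.
- arm.sign_off(): hands the job in, once; it reports no verdict.
The state is a dict: "clock": time; "joints": joint angles; "dq": joint speeds; "joint_efforts": joint torques, N m; "position": TCP position; "ee_rot": TCP orientation; "force": force on the tool from outside, world axes, zero at the start; "ft_torque": the same for the moment, N m; "width": opening from 0.0 (shut) to 1.0 (fully open).
Only numpy, scipy, OpenCV 4.12 (cv2) and the standard library are available. Lean on these libraries where they do the work, as an engineer would, in place of code of your own. Each camera call takes 0.05 s, during which the arm holds its last target.

TASK

Take the red-headed lock pin from its wooden stand and push it fully home through the yellow lock arm into the drive housing, so that the free-turning spindle is locked. Then pick up the brass gear by its square hub, turn it until its cross-shaped bore meshes with the splined spindle, slide it down onto the copper spring seat and press the seat all the way down. Finish while still gripping the gear and holding it pressed down against the spring; leave the pin in place and the other things on the bench alone.

Things in the scene. Friction and masses are not known exactly. Their poses are not given: they have to be found in the camera images.
- pin_head (a point): Centre of the red round head (16 mm wide, 32 mm high, the grip) of the upright 50 g lock pin. z runs up the pin. Below the head: a steel shoulder 21 mm wide, 5 mm thick, its underside 21 mm below this point; then the 8 mm pin proper, 34 mm long with a tapered end, its tip 55 mm below this point
- pin_shoulder (a point): Point on the lock pin's axis in the underside of its shoulder, 21 mm below pin_head; it lies at lock_hole when the pin is home
- pin_stand: Fixed wooden block 60 x 60 x 40 mm with a 13 mm hole in its top, in which the lock pin hangs by its shoulder at the start; origin at the centre of its underside
- drive: Flat grey drive housing with aluminium top, 124 x 170 x 62 mm, fixed to the bench at a different place and yaw each time; origin at the centre of its underside, y along its length; the spindle stands 32 mm to -y, the lock hole lies 33 mm to +y
- lock_hole (a point): Centre of the mouth of the 12 mm hole in the spindle's yellow lock arm, in its upper face (72 mm above the bench), 65 mm from the spindle axis. The arm is 8 mm thick; 2 mm below it the housing has a matching 12 mm hole, 25 mm deep, in line when the spindle is near 0. Both mouths are slightly chamfered
- spline (a point): Point on the upright spindle's axis, 98 mm above the bench, at the top of its full splines: a cross of two keys 21 mm long, 7 mm wide, along this point's x and y (quarter turns look alike). Above it the keys narrow to 4.5 mm for 3 mm, then a round nose, 10.6 mm wide, ends 14 mm above this point. The copper seat ring (46 mm wide) has its top 18 mm below this point, 24 mm when pressed. z up
- spindle (a joint): Turn of the spindle with its lock arm, rad; starts within 0.02 of 0, turns freely until the pin locks it, and then has about 0.06 of play
- seat (a joint): How far the sprung copper seat ring is pressed down, m: 0 at rest, 0.006 at its stop. It takes 6 N to start moving and about 10 N at the stop; the gear's weight does not move it
- gear: The whole brass gear: a toothed disc 75 mm across, 12 mm thick, with a square hub on top, 56 mm high in all, 150 to 310 g; lies flat on the bench at the start. Origin at the centre of its underside, z up
- gear_hub (a point): Centre of the gear's square hub, 34 mm above its underside: 32 mm across flats, 44 mm high. A cross-shaped bore goes right through: two slots 23.5 x 9.5 mm along this point's x and y, which the flats also face; quarter turns are alike. With the seat fully pressed this point is 10 mm above spline; unmeshed, resting on the spline ends, about 37 mm above it
- tin_dark: Dark grey lacquer tin, 75 mm wide and 101 mm high, standing; leave alone; origin at the centre of its underside
- jar_blue: White jar with blue cap, 68 mm wide and 96 mm high, standing; leave alone; origin at the centre of its underside
- sanding_block: Rust-red sanding block lying flat, 76 x 104 x 26 mm; leave alone; origin at the centre of its underside
Mind the look-alikes: they are no part of the job. What is shaped like the gear but pink, purple or turquoise is not meant.

How it is judged:
On the way, in this order (a step that is already met when the one before it is completed fails the run):
1. the lock pin is fully home in the lock arm and housing (horizontal distance between pin_shoulder and lock_hole below 0.005 m and z of pin_shoulder in the frame of lock_hole below 0.005 m and horizontal distance between gear_hub and spline above 0.05 m), for 0.2 s.
2. with the spindle locked, the gear is meshed and pressed fully down on the seat (horizontal distance between gear_hub and spline below 0.004 m and z of gear_hub in the frame of spline below 0.013 m and value of joint seat above 0.004 m), for 0.2 s.
At the end, for the whole second after the job is handed in: Pin shoulder within 5 mm of the lock arm's face and hole centre, spindle within 0.12 rad of 0; gear meshed on the splines (4 mm, 0.1 rad of upright, hub centre at most 13 mm above the spline point), seat pressed down more than 4 of its 6 mm, fingers still holding the gear (all of step 2 and horizontal distance between pin_shoulder and lock_hole below 0.005 m and z of pin_shoulder in the frame of lock_hole below 0.005 m and value of joint spindle between -0.12 and 0.12 rad and angle between the z axis of gear_hub and the z axis of spline, either way round below 0.1 rad and (angle between the x axis of gear_hub and the x axis of spline, either way round below 0.2 rad or angle between the x axis of gear_hub and the y axis of spline, either way round below 0.2 rad) and contact force between the fingers and gear above 2 N); the arm keeps its last pose, push and grip.
It fails at once if a bystander (dark tin, blue-capped jar, sanding block) is moved by more than 3 cm (distance of any of tin_dark, jar_blue, sanding_block from where it was at the start of the episode above 0.03 m).
It also fails if it takes over 61 s, if anything falls off the work surface, if the arm or the gripper's body presses on something with over 40 N, if the wrist force passes 120 N, or if a joint passes its speed limit or range.

## Working session

There is one attempt and no reset: what is moved stays moved. The work goes in short steps, Python scripts to look and compute and a tool call to move; the robot and the scene stay as the last step left them, time stands still between calls to the robot, and variables do not carry over. Pictures are saved under pics/ and viewed, and the job is handed in when it is done.

Besides the shell and the picture viewer there is one more tool, called after "Call:" in YAML: its name, and indented under it one key for each argument. send_rows: Moves the arm, as the interface text tells. Its arguments: {"type":"object","properties":{"steps":{"type":"array","items":{"type":"array","items":{"type":"number"}}},"squeeze":{"type":"number"}},"required":["steps"]}

```bash
mkdir -p pics; ls; python3 - <<'E'
from cell import arm, imaging
import cv2
for n in ("side","top"):
    cv2.imwrite(f"pics/{n}0.png", imaging.get_image(n)); print(n, imaging.camera_params(n))
print(arm.observe())
E
```

```text
pics
side {'camera_matrix': array([[616.03002313,   0.        , 314.67071867],
       [  0.        , 616.03002313, 238.6628535 ],
       [  0.        ,   0.        ,   1.        ]]), 'position': array([0.54591584, 1.31474917, 1.05433224]), 'orientation': array([-0.06586769,  2.77057162, -1.41651246])}
top {'camera_matrix': array([[572.65294978,   0.        , 316.13538127],
       [  0.        , 572.65294978, 239.15827931],
       [  0.        ,   0.        ,   1.        ]]), 'position': array([ 0.44749649, -0.07469568,  1.68250397]), 'orientation': array([-2.13428024,  2.18815464, -0.08599063])}
{'clock': 0.1, 'joints': array([-1.24862429,  0.43514894,  0.0249901 ,  1.57397782, -0.01157654,
        1.13400471, -0.07511558]), 'dq': array([-9.46736920e-05, -1.22309492e-03,  5.34465485e-05, -3.58815087e-03,
       -9.21280475e-04, -2.15178825e-03, -6.67172632e-04]), 'joint_efforts': array([ 4.48856808e-03, -6.69120598e+01,  9.88918506e-01, -3.15152586e+01,
       -6.04969449e-02,  3.73922533e-02,  2.45034649e-06]), 'position': array([0.25745048, 0.56902372, 0.22603731]), 'ee_rot': array([-1.38165095, -0.8900349 ,  0.8918102 ]), 'force': array([-0.16242946,  0.55766194,  0.11903664]), 'ft_torque': array([-0.01766873,  0.01732467, -0.00420189]), 'width': 0.9978430776891938}
```

View pics/side0.png

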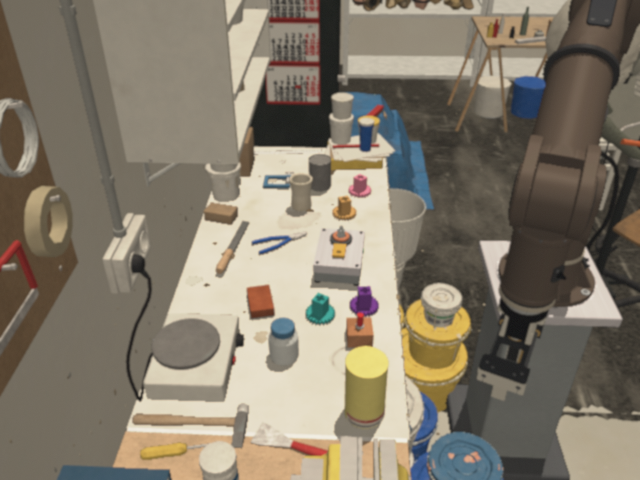

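View pics/top0.png

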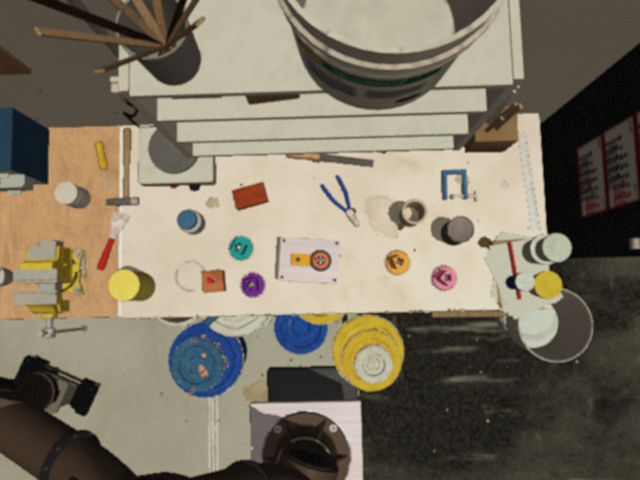

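The top view has four gear shapes: turquoise (240,247), purple (252,286), brass/orange (398,262) and pink (445,278). The brass one fits the description. The drive is at about (308,260) and the pin stand at (213,281). I'll confirm these in enlarged crops.

```bash
python3 - <<'E'
import cv2
t=cv2.imread("pics/top0.png"); s=cv2.imread("pics/side0.png")
def crop(im,x,y,w,h,k,f):
    c=im[y:y+h,x:x+w]; cv2.imwrite(f,cv2.resize(c,None,fx=k,fy=k,interpolation=cv2.INTER_CUBIC))
crop(t,270,230,80,60,10,"pics/c_drive_t.png")
crop(t,370,235,60,50,10,"pics/c_gear_t.png")
crop(t,190,260,50,40,10,"pics/c_pin_t.png")
crop(s,305,180,80,110,5,"pics/c_drive_s.png")
crop(s,335,300,60,60,8,"pics/c_pin_s.png")
E
```

```text
(no output)
```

View pics/c_drive_t.png

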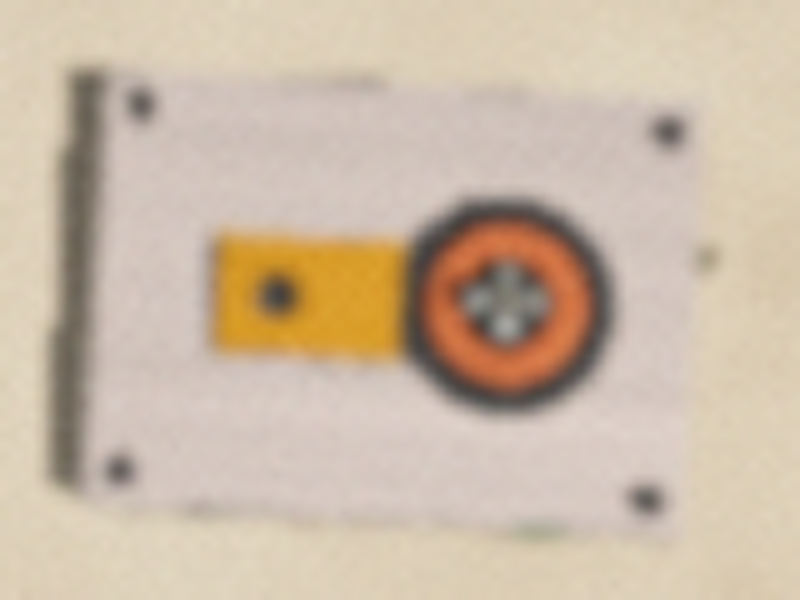

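View pics/c_gear_t.png

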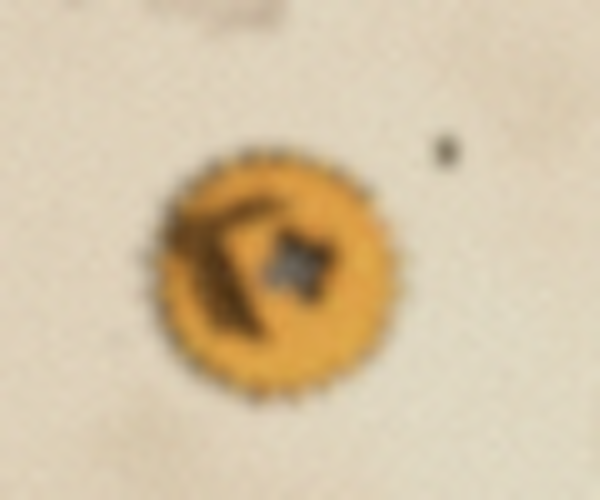

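View pics/c_pin_t.png

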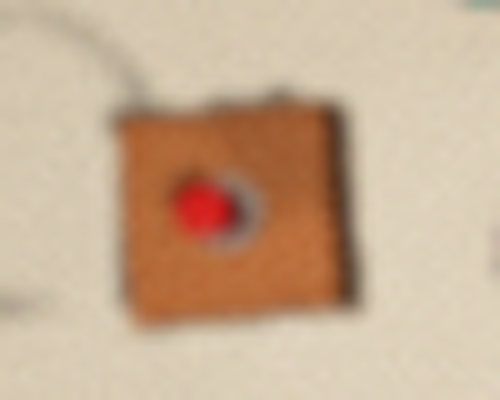

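View pics/c_drive_s.png

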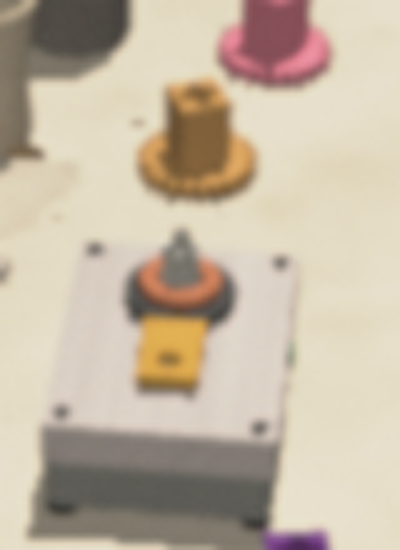

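View pics/c_pin_s.png

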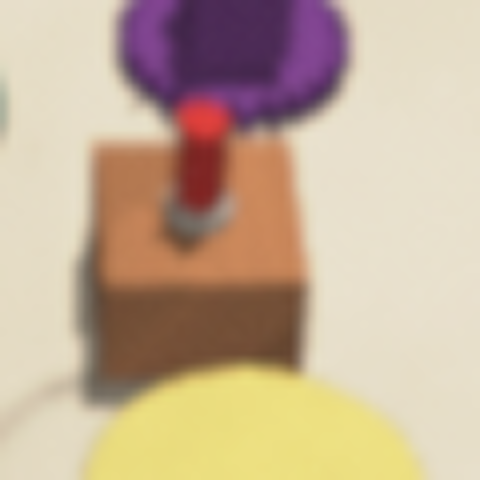

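```bash
cat > h.py <<'E'
import numpy as np
from scipy.spatial.transform import Rotation as R
from cell import arm, imaging
P={n:imaging.camera_params(n) for n in("side","top")}
def unproj(n,uv,z):
    p=P[n];d=R.from_rotvec(p["orientation"]).as_matrix()@np.linalg.inv(p["camera_matrix"])@np.array([*uv,1.])
    c=p["position"];return c+d*(z-c[2])/d[2]
def proj(n,X):
    p=P[n];x=R.from_rotvec(p["orientation"]).as_matrix().T@(np.asarray(X)-p["position"]);x=p["camera_matrix"]@x;return x[:2]/x[2]
def cr(u,v,k,ox,oy): return((u+.5)/k-.5+ox,(v+.5)/k-.5+oy)
E
python3 - <<'E'
from h import *
np.set_printoptions(precision=4,suppress=True)
dt=lambda u,v:("top",cr(u,v,10,270,230)); ds=lambda u,v:("side",cr(u,v,5,305,180))
gt=lambda u,v:("top",cr(u,v,10,370,235)); pt=lambda u,v:("top",cr(u,v,10,190,260)); ps=lambda u,v:("side",cr(u,v,8,335,300))
for name,m,z in [("lock",dt(277,295),.072),("lock",ds(169,358),.072),("ring",dt(508,304),.078),("orange",dt(507,303),.080),("orange",ds(179,281),.080),("nose",dt(508,300),.112),("nose",ds(182,232),.112),
 ("sc1",dt(142,103),.062),("sc2",dt(668,130),.062),("sc3",dt(120,470),.062),("sc4",dt(645,500),.062),
 ("ss1",ds(95,248),.062),("ss2",ds(281,262),.062),("ss3",ds(60,412),.062),("ss4",ds(258,428),.062),
 ("gbore",gt(300,267),.056),("gdisc",gt(276,275),.012),("gbore",ds(200,95),.056),("pinhead",pt(200,208),.077),("should",pt(236,213),.045),("standc",pt(234,212),.040),
 ("pinhead",ps(204,118),.077),("st",ps(95,143),.04),("st",ps(290,143),.04),("st",ps(308,283),.04),("st",ps(100,283),.04)]:
    print(name,m[0],unproj(m[0],m[1],z)[:2])
s=arm.observe();T=R.from_rotvec(s["ee_rot"]).as_matrix();print(T);print(proj("top",s["position"]),proj("side",s["position"]))
E
```

```text
lock top [0.5528 0.0093]
lock side [0.5562 0.0104]
ring top [ 0.5483 -0.0558]
orange top [ 0.5484 -0.0555]
orange side [ 0.552  -0.0488]
nose top [ 0.5473 -0.0562]
nose side [ 0.551  -0.0493]
sc1 top [0.6092 0.0472]
sc2 top [ 0.5976 -0.1022]
sc3 top [0.505  0.0553]
sc4 top [ 0.4929 -0.0929]
ss1 side [ 0.5999 -0.1039]
ss2 side [ 0.4956 -0.0946]
ss3 side [0.6123 0.0464]
ss4 side [0.509  0.0555]
gbore top [ 0.5403 -0.2799]
gdisc top [ 0.5407 -0.2784]
gbore side [ 0.5428 -0.2774]
pinhead top [0.4988 0.2568]
should top [0.4982 0.253 ]
standc top [0.4986 0.2546]
pinhead side [0.5013 0.2576]
st side [0.5321 0.2299]
st side [0.474  0.2274]
st side [0.4702 0.2859]
st side [0.5302 0.2886]
[[ 0.4122 -0.0004 -0.9111]
 [ 0.9111 -0.0013  0.4122]
 [-0.0014 -1.     -0.0002]]
[ 74.3693 377.8398] [504.6516 377.4861]
```

Crops confirm: the brass gear is at top (400,262), the lock hole at (297.2,259), the nose at (320.8,260), and the red pin head at (210,281). The two cameras agree to within 3 mm, and sizes match (screw spacings, 65 mm arm). Drive yaw is about -4.6°. Next I move above the pin with the jaws across the lock arm.

Call:
send_rows:
  steps:
    - [1,-18.5,0,-35,1.226]
    - [1,-18.5,0,-35,1.226]
    - [1,-18.5,0,-35,1.226]
    - [1,-18.5,0,-35,1.226]
    - [1,-18.5,0,-35,1.226]
    - [1,-18.5,4,-35,1.226]
    - [1,-18.5,8,-35,1.226]
    - [1,-18.5,8,-35,1.226]
    - [1,-18.5,8,-35,1.226]
    - [1,-18.5,8,-35,1.226]

```text
clock: 1.35
position: [0.5003, 0.2584, 0.1481]
ee_rot: [-1.568, 0.06, -0.062]
force: [0.7, -0.0, 0.7]
width: 1.003
```

```bash
cat >> h.py <<'E'
import cv2
def st():
    s=arm.observe();T=R.from_rotvec(s["ee_rot"]).as_matrix()
    print("t %.2f"%s["clock"],"pos",s["position"].round(4),"yaw(deg)",np.degrees(np.arctan2(T[1,0],T[0,0])).round(2),"x",T[:,0].round(3),"z",T[:,2].round(3),"F",s["force"].round(1),"w %.3f"%s["width"],"q",s["joints"].round(2))
    return s,T
def snap(n,f,x,y,w,h,k):
    im=imaging.get_image(n);cv2.imwrite("pics/"+f+"_full.png",im)
    cv2.imwrite("pics/"+f+".png",cv2.resize(im[y:y+h,x:x+w],None,fx=k,fy=k,interpolation=cv2.INTER_CUBIC))
E
python3 - <<'E'
from h import *
s,T=st()
snap("top","a_t",170,230,100,75,8);snap("side","a_s",300,250,100,75,8)
print(proj("top",s["position"]),proj("side",s["position"]))
# gear crop bigger
t=cv2.imread("pics/top0.png");cv2.imwrite("pics/g.png",np.hstack([cv2.resize(t[248:278,383:413],None,fx=13,fy=13,interpolation=cv2.INTER_CUBIC),cv2.resize(cv2.imread("pics/side0.png")[190:222,328:360],(390,390),interpolation=cv2.INTER_CUBIC)]))
E
```

```text
t 1.35 pos [0.5003 0.2584 0.1481] yaw(deg) -4.43 x [ 0.997 -0.077  0.001] z [0.077 0.997 0.002] F [ 0.7 -0.   0.7] w 1.003 q [-0.84  0.42  0.37  1.85 -0.19  0.9  -0.46]
[203.49628727 279.08808915] [361.62448436 291.19128602]
```

View pics/a_t.png

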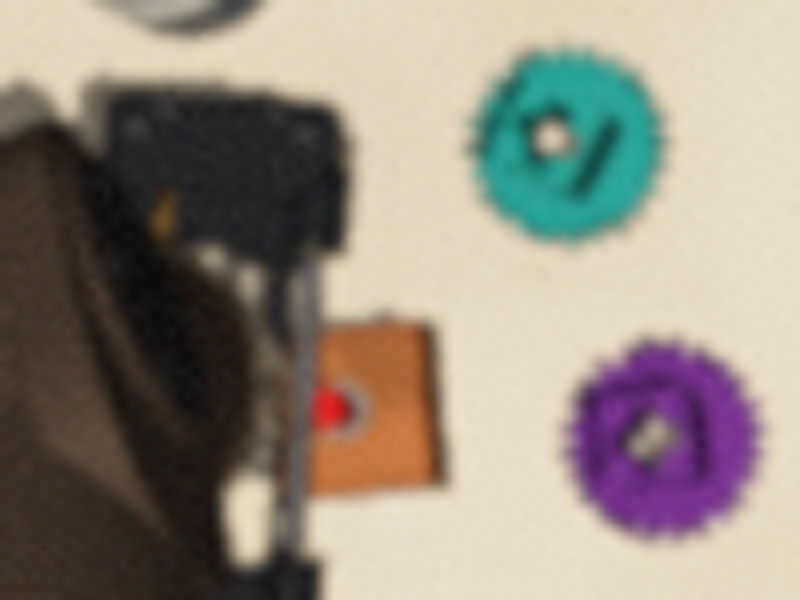

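View pics/a_s.png

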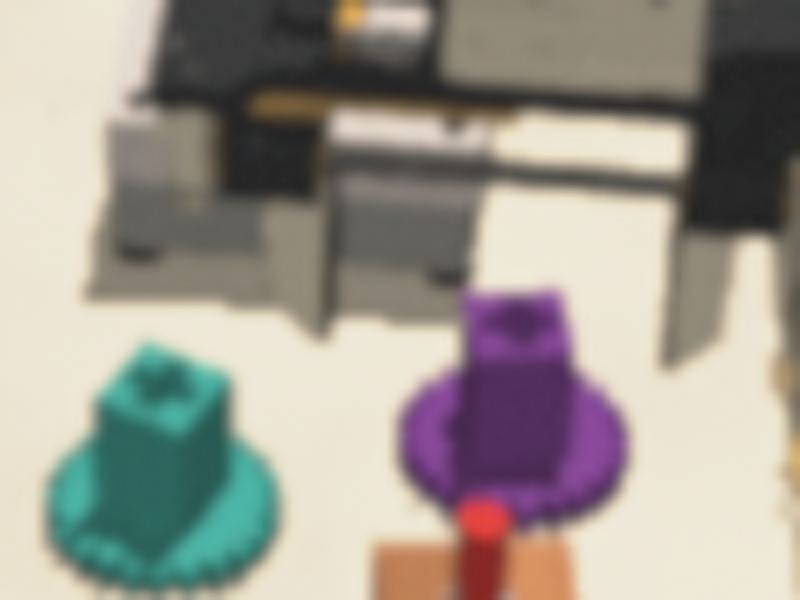

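View pics/g.png

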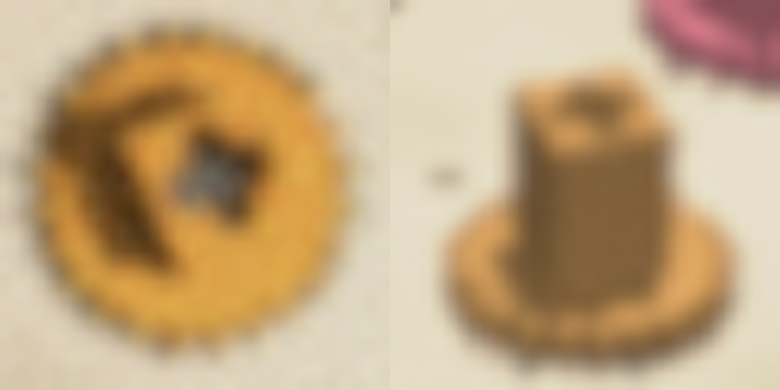

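The side view puts the fingertip midpoint at pixel (361.4,293), against a projected (361.6,293.8). The side calibration is therefore accurate to about 1 mm here. The brass gear's hub is clearly visible. I'll go down on the pin head and grip it.

Call:
send_rows:
  steps:
    - [1,0.1,5,-0.1,0]
    - [1,0.1,9,-0.1,0]
    - [1,0.1,10,-0.1,0]
    - [1,0.1,10,-0.1,0]
    - [0.4,0.1,10,-0.1,0]
    - [0.1,0.1,10,-0.1,0]
    - [0,0.1,10,-0.1,0]
    - [0,0.1,10,-0.1,0]
    - [0,0.1,10,-0.1,0]
  squeeze: 30

```text
clock: 2.58
position: [0.5012, 0.2556, 0.0468]
ee_rot: [-1.57, 0.063, -0.063]
force: [-0.6, -0.7, -0.1]
width: 0.508
```

```bash
python3 - <<'E'
from h import *
s,T=st()
snap("side","b_s",335,290,60,60,8)
E
```

```text
t 2.58 pos [0.5012 0.2556 0.0468] yaw(deg) -4.59 x [ 0.997 -0.08   0.   ] z [0.08  0.997 0.   ] F [-0.6 -0.7 -0.1] w 0.508 q [-0.79  0.56  0.32  1.93 -0.27  0.69 -0.39]
```

View pics/b_s.png

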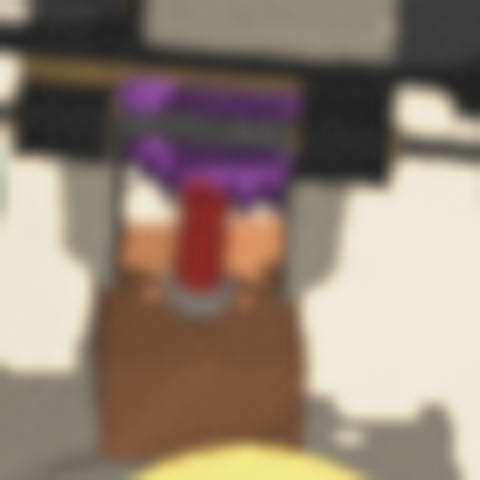

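Call:
send_rows:
  steps:
    - [0,0,0,0,0]
    - [0,0,0,0,0]
    - [0,0,0,0,0]
    - [0,0,0,0,0]
    - [0,0,0,0,0]
    - [0,0,0,0,0]

```text
clock: 3.38
position: [0.5011, 0.2555, 0.0467]
ee_rot: [-1.57, 0.063, -0.063]
force: [0.0, -0.1, -0.1]
width: 0.165
```

```bash
python3 - <<'E'
from h import *
s,T=st()
E
```

```text
t 3.38 pos [0.5011 0.2555 0.0467] yaw(deg) -4.59 x [ 0.997 -0.08  -0.   ] z [0.08  0.997 0.   ] F [ 0.  -0.1 -0.1] w 0.165 q [-0.79  0.56  0.32  1.93 -0.27  0.69 -0.39]
```

Gripped at about 15.5 mm, which matches the 16 mm head. Next I lift and carry it over the lock hole.

Call:
send_rows:
  steps:
    - [0,0,-5,0,0]
    - [0,0,-10,0,0]
    - [0,7.45,-10,-24.1,0]
    - [0,7.45,-10,-24.1,0]
    - [0,7.45,-10,-24.1,0]
    - [0,7.45,-10,-24.1,0]
    - [0,7.45,-8.5,-24.1,0]
    - [0,7.45,-8.2,-24.1,0]
    - [0,7.45,-8.2,-24.1,0]
    - [0,7.45,-8.2,-24.1,0]
    - [0,7.45,-8.2,-24.1,0]

```text
clock: 4.75
position: [0.5563, 0.0103, 0.129]
ee_rot: [-1.57, 0.061, -0.062]
force: [0.2, -0.8, -1.2]
width: 0.165
```

```bash
python3 - <<'E'
from h import *
s,T=st()
snap("side","c_s",305,205,80,60,10);snap("top","c_t",260,220,80,60,10)
X=s["position"]
for z in (-.0407,-.0067): print(proj("side",X+[0,0,z]),proj("top",X+[0,0,z]))
E
```

```text
t 4.75 pos [0.5563 0.0103 0.129 ] yaw(deg) -4.5 x [ 0.997 -0.078  0.   ] z [0.078 0.997 0.   ] F [ 0.2 -0.8 -1.2] w 0.165 q [-0.42  0.44  0.41  1.88 -0.23  0.86  0.03]
[338.46142937 246.22040419] [296.5612053  257.45392524]
[338.6688791  235.71446822] [295.88095335 256.62317024]
```

View pics/c_s.png

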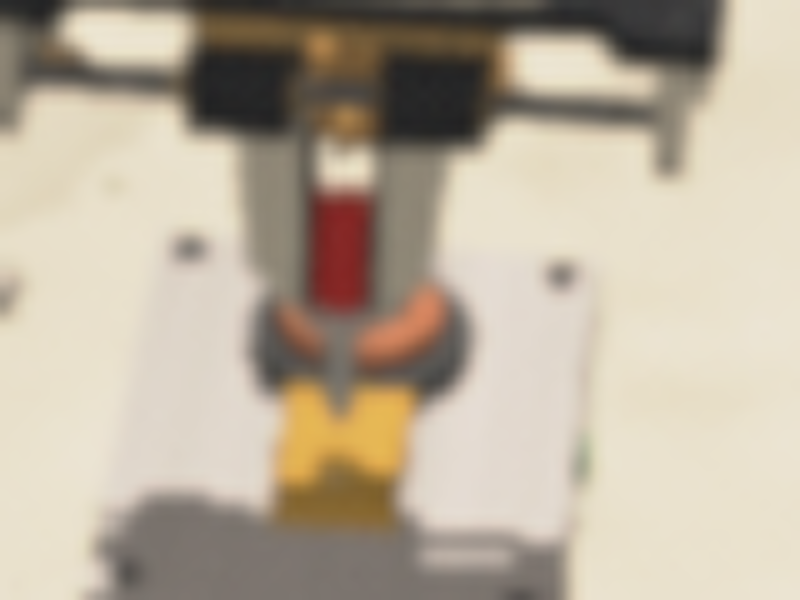

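View pics/c_t.png

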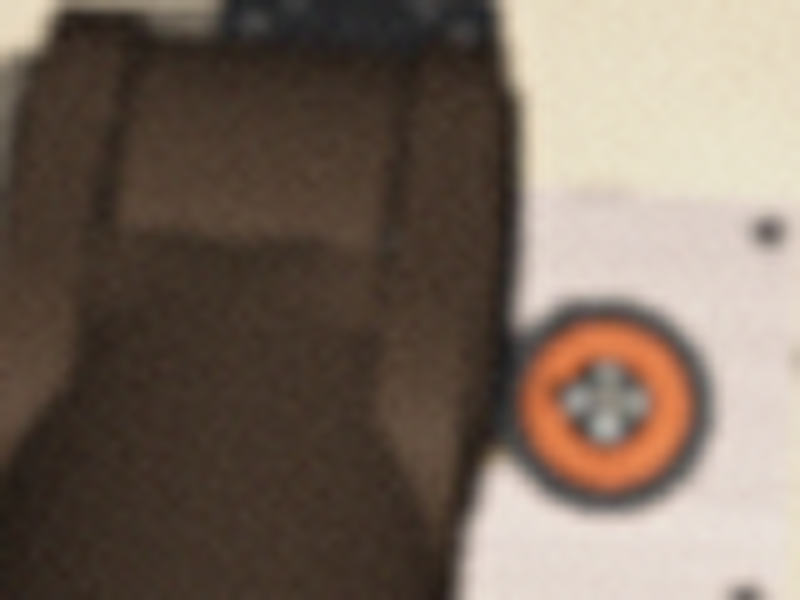

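Call:
send_rows:
  steps:
    - [0,0.05,0,0.1,0]
    - [0,0.05,0.9,0.1,0]
    - [0,0.05,1.4,0.1,0]
    - [0,0.05,1.8,0.1,0]
    - [0,0.05,2.2,0.1,0]
    - [0,0.05,2.2,0.1,0]

```text
clock: 5.6
position: [0.5565, 0.0102, 0.1064]
ee_rot: [-1.57, 0.063, -0.063]
force: [0.3, -0.1, -0.5]
width: 0.169
```

```bash
python3 - <<'E'
from h import *
s,T=st()
snap("side","d_s",305,205,80,60,10)
E
```

```text
t 5.60 pos [0.5565 0.0102 0.1064] yaw(deg) -4.6 x [ 0.997 -0.08  -0.001] z [ 0.08   0.997 -0.   ] F [ 0.3 -0.1 -0.5] w 0.169 q [-0.4   0.47  0.4   1.9  -0.25  0.81  0.05]
```

View pics/d_s.png

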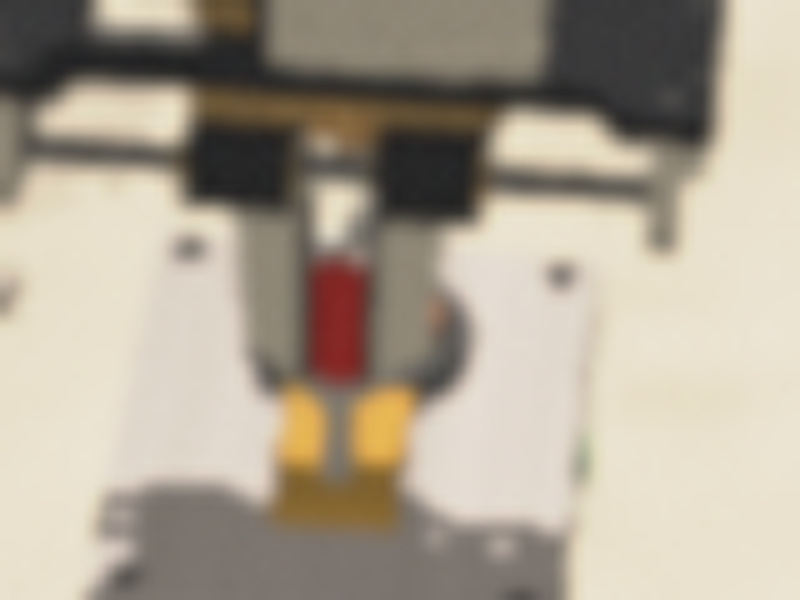

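The pin tip is in the arm hole at (338.5,252), with no reaction force. I continue down.

Call:
send_rows:
  steps:
    - [0,0,0.5,0,0]
    - [0,0,1.0,0,0]
    - [0,0,1.5,0,0]
    - [0,0,1.8,0,0]
    - [0,0,1.8,0,0]

```text
clock: 6.28
position: [0.5565, 0.0103, 0.0884]
ee_rot: [-1.57, 0.063, -0.062]
force: [0.2, 0.3, -0.4]
width: 0.169
```

```bash
python3 - <<'E'
from h import *
s,T=st()
E
```

```text
t 6.28 pos [0.5565 0.0103 0.0884] yaw(deg) -4.59 x [ 0.997 -0.08  -0.001] z [ 0.08   0.997 -0.   ] F [ 0.2  0.3 -0.4] w 0.169 q [-0.39  0.5   0.39  1.92 -0.26  0.77  0.06]
```

Call:
send_rows:
  steps:
    - [0,0,0.5,0,0]
    - [0,0,0.8,0,0]
    - [0,0,1.0,0,0]
    - [0,0,1.1,0,0]
    - [0,0,1.1,0,0]

```text
clock: 6.9
position: [0.5572, 0.0103, 0.0788]
ee_rot: [-1.569, 0.062, -0.064]
force: [-2.9, 0.2, 12.9]
width: 0.166
```

```bash
python3 - <<'E'
from h import *
s,T=st()
snap("side","e_s",305,205,80,60,10)
E
```

```text
t 6.90 pos [0.5572 0.0103 0.0788] yaw(deg) -4.6 x [ 0.997 -0.08   0.001] z [0.08  0.997 0.001] F [-2.9  0.2 12.9] w 0.166 q [-0.39  0.51  0.38  1.93 -0.27  0.75  0.07]
```

View pics/e_s.png

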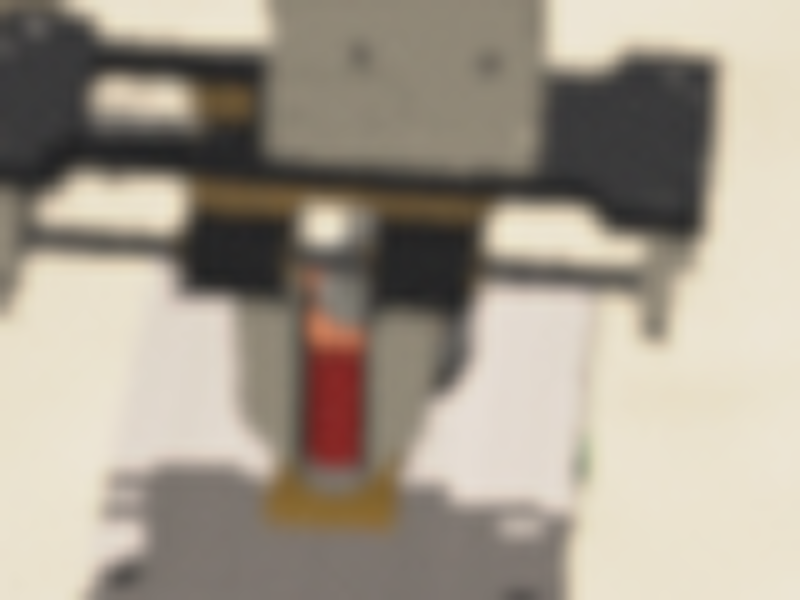

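At z=0.0788, as expected, the shoulder landed on the arm face with a reaction of 13 N, so the pin is home. I release it, retreat upwards, and compute the gear yaw and its neighbours.

Call:
send_rows:
  steps:
    - [0.5,0,0,0,0]
    - [0.5,0,0,0,0]
    - [0.5,0,0,0,0]
    - [0.5,0,0,0,0]
    - [0.5,0,0,0,0]
    - [0.7,0,-4,0,0]
    - [1,0,-10,0,0]
    - [1,0,-10,0,0]

```text
clock: 7.95
position: [0.5596, 0.0101, 0.1821]
ee_rot: [-1.568, 0.057, -0.069]
force: [-0.0, -0.5, -0.4]
width: 0.775
```

```bash
python3 - <<'E'
from h import *
s,T=st()
snap("side","f_s",305,205,80,60,10)
k=390/32
C=[unproj("side",cr(u-390,v,k,328,190),.056) for u,v in[(515,85),(630,70),(668,130),(560,155)]]
for i in range(4):
    d=C[(i+1)%4]-C[i];print(C[i].round(4),np.degrees(np.arctan2(d[1],d[0])).round(1),np.linalg.norm(d).round(4))
print(np.mean(C,0))
for n,uv,z in[("tin",(458,230),.1),("can",(411,212),.1),("pink",(445,278),.03)]:print(n,unproj("top",uv,z))
E
```

```text
t 7.95 pos [0.5596 0.0101 0.1821] yaw(deg) -4.61 x [ 0.997 -0.08   0.008] z [0.08  0.997 0.002] F [-0.  -0.5 -0.4] w 0.775 q [-0.44  0.38  0.44  1.83 -0.2   0.97  0.  ]
[ 0.5637 -0.2885  0.056 ] -163.9 0.0299
[ 0.5349 -0.2968  0.056 ] 109.1 0.0295
[ 0.5253 -0.2689  0.056 ] 25.4 0.0295
[ 0.5519 -0.2563  0.056 ] -69.9 0.0343
[ 0.54395006 -0.27761917  0.056     ]
tin [ 0.62028076 -0.43896339  0.1       ]
can [ 0.67403685 -0.31136771  0.1       ]
pink [ 0.49048056 -0.41131414  0.03      ]
```

View pics/f_s.png

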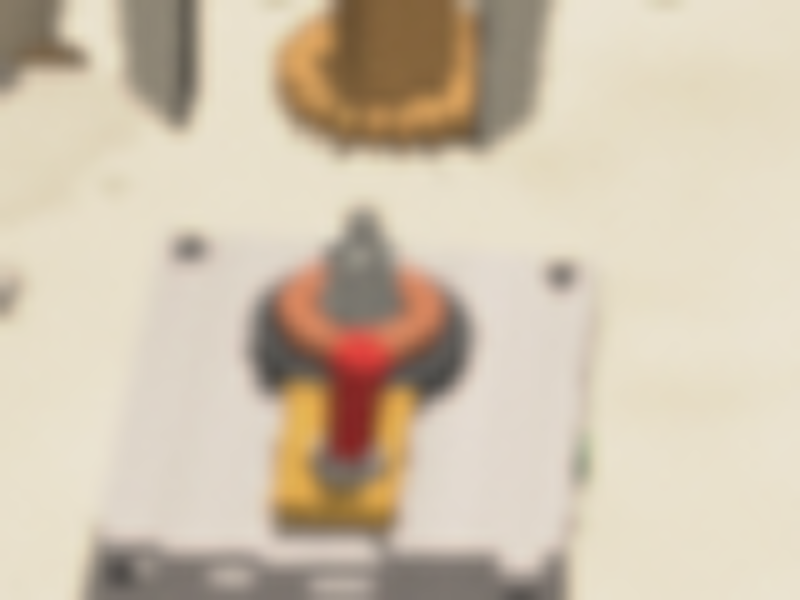

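```bash
python3 - <<'E'
from h import *
L=np.array([.5565,.0103,0])
for z in(.072,.077,.109):
    u=proj("side",L+[0,0,z]);print(z,u,(u-[305,205]+.5)*10-.5)
for x in (-.0105,.0105):
    u=proj("side",L+[x,0,.0745]);print((u-[305,205]+.5)*10-.5)
im=cv2.imread("pics/f_s_full.png");cv2.imwrite("pics/f2.png",cv2.resize(im[230:265,325:355],None,fx=18,fy=18,interpolation=cv2.INTER_CUBIC)[:600])
E
```

```text
0.072 [338.28168467 251.17725756] [337.31684674 466.2725756 ]
0.077 [338.31137132 249.66637672] [337.61371318 451.16376717]
0.109 [338.50392217 239.86663714] [339.53922166 353.16637145]
[377.17609108 459.72687077]
[297.77735104 457.72362132]
```

View pics/f2.png

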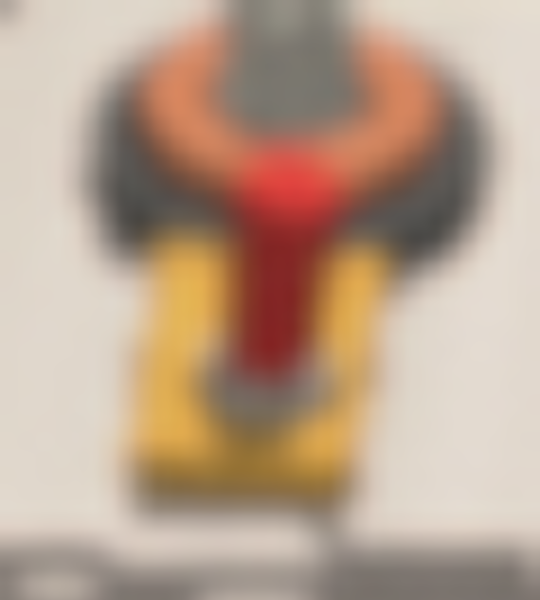

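The pin stands in place at side crop (340–358, 350–470). Its head leans by a pixel or so, so I'll look again once the arm is clear. Next I move over the gear with the jaws at about -69°, since hub yaw is about 21°.

Call:
send_rows:
  steps:
    - [1,0.65,0,-28.9,1.124]
    - [1,0.65,0,-28.9,1.124]
    - [1,0.65,0,-28.9,1.124]
    - [1,0.65,0,-28.9,1.124]
    - [1,0.65,0,-28.9,1.124]
    - [1,0.65,3,-28.9,1.124]
    - [1,0.65,5,-28.9,1.124]
    - [1,0.65,5,-28.9,1.124]
    - [1,0.65,5,-28.9,1.124]

```text
clock: 9.12
position: [0.54, -0.2783, 0.1278]
ee_rot: [-1.361, 0.935, -0.935]
force: [0.1, 0.0, 0.4]
width: 1.0
```

```bash
python3 - <<'E'
from h import *
s,T=st()
snap("top","i_t",270,230,80,60,10);snap("side","i_s",300,160,100,100,6)
im=cv2.imread("pics/i_s_full.png");cv2.imwrite("pics/i2.png",cv2.resize(im[230:265,325:355],None,fx=18,fy=18,interpolation=cv2.INTER_CUBIC)[:600])
E
```

```text
t 9.12 pos [ 0.54   -0.2783  0.1278] yaw(deg) -68.97 x [ 0.359 -0.933 -0.   ] z [ 0.933  0.359 -0.   ] F [0.1 0.  0.4] w 1.000 q [-0.09  0.58  0.72  1.77 -0.46  0.96 -0.39]
```

View pics/i_t.png

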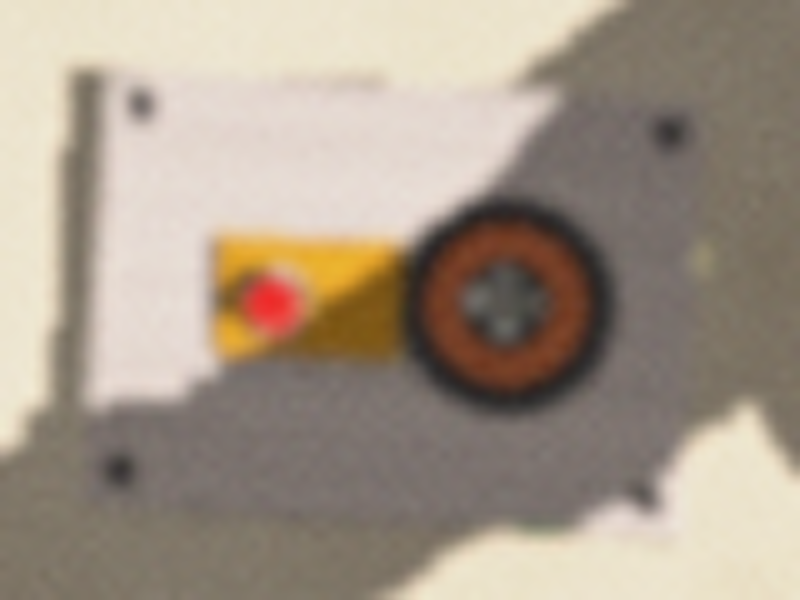

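View pics/i_s.png

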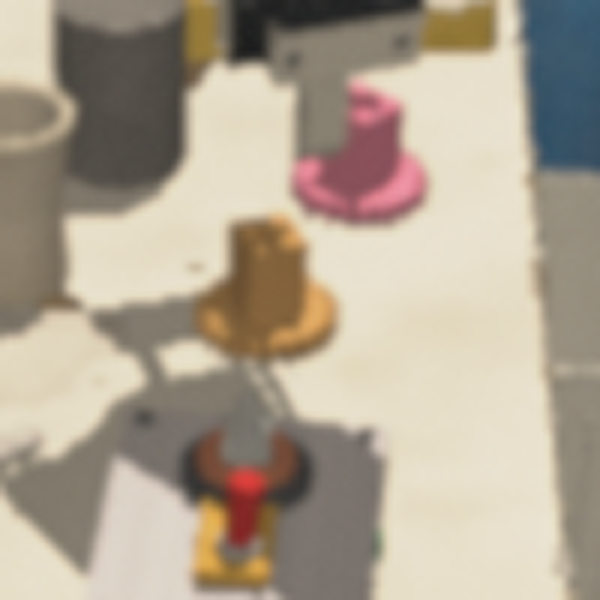

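View pics/i2.png

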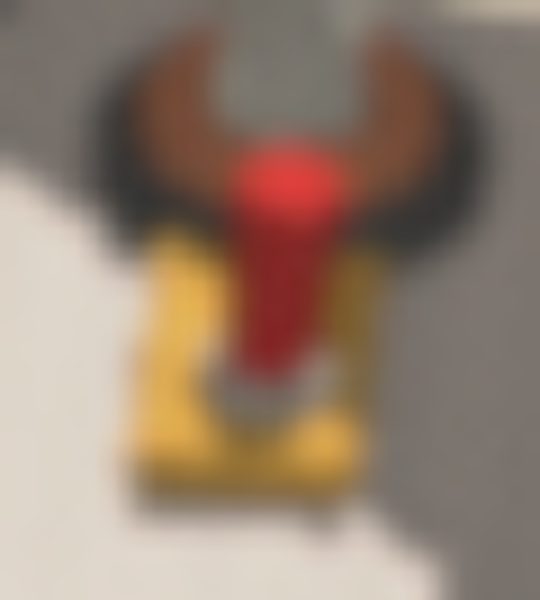

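The pin is seated: in the top view its head is at crop (271,303), against (273,300) expected for upright. The gear stands free at side (342–344,215). I go down and grip the hub.

Call:
send_rows:
  steps:
    - [1,0.1,5,0.28,0]
    - [1,0.1,9,0.28,0]
    - [1,0.1,10.7,0.28,0]
    - [1,0.1,10.7,0.28,0]
    - [0.3,0.1,10.7,0.28,0]
    - [0.2,0.1,10.7,0.28,0]
    - [0,0.1,10.7,0.28,0]
    - [0,0.1,10.7,0.28,0]
    - [0,0.1,10.7,0.28,0]
    - [0,0.1,10.7,0.28,0]
    - [0,0.1,10.7,0.28,0]
    - [0,0.1,10.7,0.28,0]
    - [0,0.1,10.7,0.28,0]
  squeeze: 45

```text
clock: 10.85
position: [0.5431, -0.2784, 0.0207]
ee_rot: [-1.361, 0.935, -0.935]
force: [0.5, -2.4, -1.1]
width: 0.348
```

```bash
python3 - <<'E'
from h import *
s,T=st()
snap("side","j_s",310,170,80,60,10)
E
```

```text
t 10.85 pos [ 0.5431 -0.2784  0.0207] yaw(deg) -69.0 x [ 0.358 -0.934  0.   ] z [ 0.934  0.358 -0.   ] F [ 0.5 -2.4 -1.1] w 0.348 q [-0.02  0.72  0.61  1.84 -0.58  0.77 -0.3 ]
```

View pics/j_s.png

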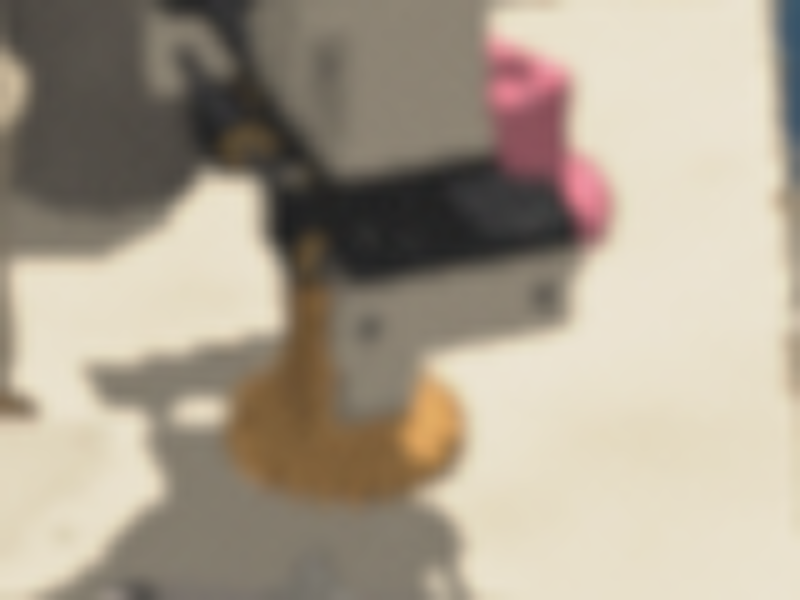

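```bash
python3 - <<'E'
from h import *
s=arm.observe();p=s["position"];a=np.linspace(0,6.28,100)
for z in(0,.012):
    q=np.array([proj("side",[p[0]+.0375*np.cos(t),p[1]+.0375*np.sin(t),z]) for t in a]);q=(q-[310,170]+.5)*10
    print(z,q.min(0),q.max(0),q.mean(0))
im=cv2.imread("pics/j_s_full.png").astype(int);
for r in(211,213,215,216): print(r,[tuple(im[r,c]) for c in (*range(330,337),*range(353,360))])
E
```

```text
0 [225.02716718 376.77048705] [467.48831932 510.69729679] [345.0672078  443.17927654]
0.012 [225.40542219 344.57384645] [468.76529173 477.95709646] [345.88993484 410.71107876]
211 [(np.int64(186), np.int64(210), np.int64(222)), (np.int64(172), np.int64(197), np.int64(211)), (np.int64(134), np.int64(161), np.int64(179)), (np.int64(89), np.int64(120), np.int64(144)), (np.int64(62), np.int64(96), np.int64(125)), (np.int64(56), np.int64(92), np.int64(122)), (np.int64(57), np.int64(94), np.int64(124)), (np.int64(100), np.int64(171), np.int64(224)), (np.int64(96), np.int64(163), np.int64(217)), (np.int64(110), np.int64(161), np.int64(205)), (np.int64(153), np.int64(188), np.int64(214)), (np.int64(190), np.int64(217), np.int64(227)), (np.int64(205), np.int64(225), np.int64(233)), (np.int64(208), np.int64(226), np.int64(234))]
213 [(np.int64(119), np.int64(134), np.int64(143)), (np.int64(112), np.int64(129), np.int64(140)), (np.int64(91), np.int64(116), np.int64(135)), (np.int64(70), np.int64(105), np.int64(134)), (np.int64(62), np.int64(101), np.int64(133)), (np.int64(59), np.int64(98), np.
[... 994 characters left out ...]
p.int64(204), np.int64(225), np.int64(232))]
216 [(np.int64(110), np.int64(124), np.int64(131)), (np.int64(108), np.int64(123), np.int64(131)), (np.int64(102), np.int64(120), np.int64(131)), (np.int64(90), np.int64(116), np.int64(137)), (np.int64(76), np.int64(111), np.int64(140)), (np.int64(66), np.int64(105), np.int64(138)), (np.int64(60), np.int64(99), np.int64(131)), (np.int64(76), np.int64(122), np.int64(160)), (np.int64(91), np.int64(126), np.int64(154)), (np.int64(131), np.int64(158), np.int64(177)), (np.int64(173), np.int64(201), np.int64(216)), (np.int64(196), np.int64(221), np.int64(229)), (np.int64(204), np.int64(225), np.int64(233)), (np.int64(204), np.int64(225), np.int64(232))]
```

The hub is gripped (32.0 mm wide), and the disc outline is centred on the TCP within 0.5 mm in the side view. I lift, turn to -94.6° and move above the spindle.

Call:
send_rows:
  steps:
    - [0,0,-4,0,0]
    - [0,0,-9,0,0]
    - [0,0,-13.5,0,0.1]
    - [0,-5,-13.5,2,0.25]
    - [0,-12,-13.5,5,0.447]
    - [0,-18,-13.5,7.5,0.447]
    - [0,-20.6,-13.5,8.7,0.447]
    - [0,-20.6,-13.5,8.7,0.447]
    - [0,-20.6,-13.5,8.7,0.447]
    - [0,-20.6,-13.5,8.7,0.447]
    - [0,-20.6,-13.5,8.7,0.447]

```text
clock: 12.28
position: [0.5502, -0.056, 0.1558]
ee_rot: [-1.169, 1.27, -1.27]
force: [-0.4, -0.8, -2.8]
width: 0.349
```

```bash
python3 - <<'E'
from h import *
s,T=st()
snap("side","k_s",305,195,80,60,10);snap("top","k_t",260,220,100,75,8)
E
```

```text
t 12.28 pos [ 0.5502 -0.056   0.1558] yaw(deg) -94.73 x [-0.082 -0.997  0.   ] z [ 0.997 -0.082  0.   ] F [-0.4 -0.8 -2.8] w 0.349 q [-0.63  0.51  0.92  1.89 -0.49  0.98 -1.15]
```

View pics/k_s.png

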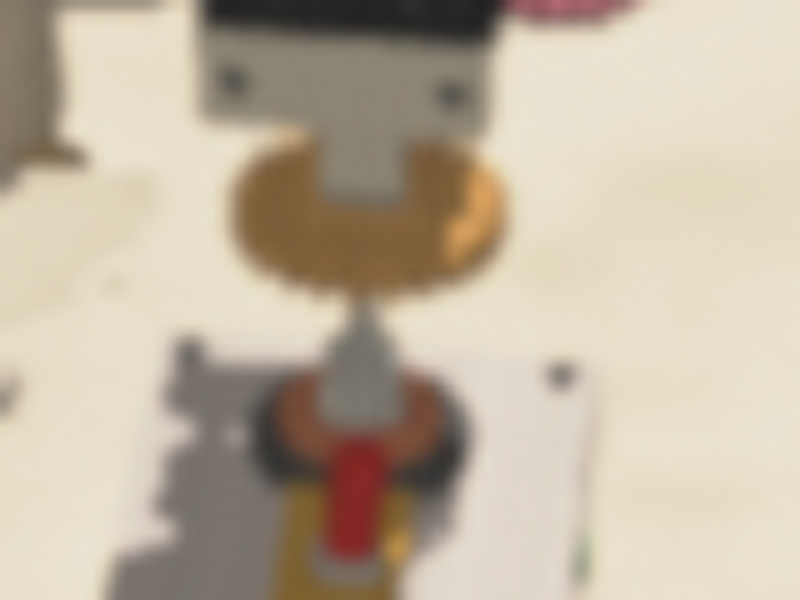

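View pics/k_t.png

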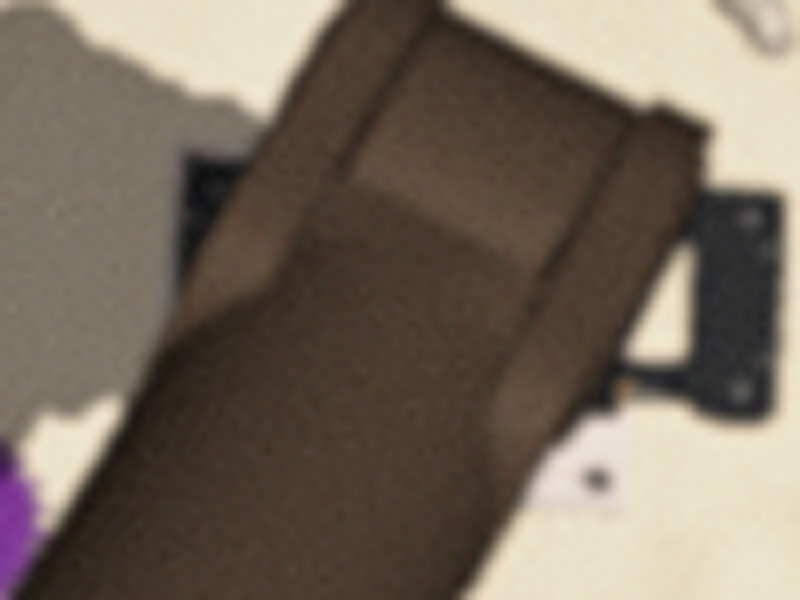

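```bash
python3 - <<'E'
from h import *
from scipy.optimize import brentq
s=arm.observe();p=s["position"];a=np.linspace(0,6.28,100)
zb=p[2]-.0207
f=lambda x,z:np.array([(proj("side",[x+.0375*np.cos(t),p[1]+.0375*np.sin(t),z])-[305,195]+.5)*10 for t in a])
for z in(zb,zb+.012):
    q=f(p[0],z);print("disc pred",q.min(0),q.max(0),(q.min(0)+q.max(0))/2)
g=lambda x,z:((proj("side",[x,-.055,z])[0]-305+.5)*10)
for z in(.112,.1,.085): print(z,"spindle u at x=.551:",g(.551,z),"x for u=362:",brentq(lambda x:g(x,z)-362,.5,.6))
# edges subpixel
im=cv2.imread("pics/k_s_full.png").astype(float)
for r in(214,216,218): # disc
    print(r,im[r,325:333,0].round(),im[r,351:360,0].round())
for r in(229,231,233,235): print(r,im[r,333:348].astype(int)[:,2])
E
```

```text
disc pred [229.44363485 154.08796087] [510.00588068 310.50346793] [369.72475776 232.2957144 ]
disc pred [229.6868853  117.01257255] [511.45281891 272.71098631] [370.56985211 194.86177943]
0.112 spindle u at x=.551: 365.38629304792096 x for u=362: 0.5519123182087318
0.1 spindle u at x=.551: 364.57440891071883 x for u=362: 0.5516965183318313
0.085 spindle u at x=.551: 363.5691216969559 x for u=362: 0.551426768485706
214 [203. 196. 168. 120.  77.  60.  56.  56.] [ 70.  89.  94. 102. 140. 182. 200. 204. 204.]
216 [203. 195. 165. 117.  73.  57.  57.  58.] [ 78.  88.  88.  93. 130. 177. 198. 202. 202.]
218 [202. 197. 172. 125.  82.  61.  57.  57.] [ 91.  86.  77.  92. 138. 179. 197. 199. 199.]
229 [225 225 224 217 184 145 124 118 119 124 142 178 217 227 229]
231 [165 165 165 158 139 124 117 118 119 117 127 149 175 196 209]
233 [101 109 115 119 122 122 120 121 121 119 120 120 121 126 128]
235 [103 114 115 118 125 125 122 122 123 120 119 116 112 113 114]
```

Call:
send_rows:
  steps:
    - [0,-0.07,0,0.15,0]
    - [0,-0.07,0,0.15,0]
    - [0,-0.07,1.0,0.15,0]
    - [0,-0.07,2.0,0.15,0]
    - [0,-0.07,2.5,0.15,0]
    - [0,-0.07,3.0,0.15,0]
    - [0,-0.07,3.2,0.15,0]
    - [0,-0.07,3.2,0.15,0]

```text
clock: 13.38
position: [0.552, -0.0542, 0.1237]
ee_rot: [-1.17, 1.268, -1.268]
force: [-0.9, -0.6, -1.8]
width: 0.34
```

```bash
python3 - <<'E'
from h import *
s,T=st();print(s["ft_torque"])
E
```

```text
t 13.38 pos [ 0.552  -0.0542  0.1237] yaw(deg) -94.6 x [-0.08  -0.997  0.   ] z [ 0.997 -0.08   0.   ] F [-0.9 -0.6 -1.8] w 0.340 q [-0.6   0.56  0.88  1.92 -0.53  0.92 -1.11]
[0.02673445 0.16425467 0.02484482]
```

Call:
send_rows:
  steps:
    - [0,0.07,0,0,0]
    - [0,0.07,0.2,0,0]
    - [0,0.07,0.4,0,0]
    - [0,0.07,0.6,0,0]
    - [0,0.07,0.7,0,0]
    - [0,0.07,0.7,0,0]

```text
clock: 14.12
position: [0.5518, -0.0548, 0.1166]
ee_rot: [-1.17, 1.268, -1.268]
force: [0.6, -0.6, -3.5]
width: 0.343
```

```bash
python3 - <<'E'
from h import *
s,T=st();print(s["ft_torque"])
snap("side","l_s",305,195,80,60,10)
E
```

```text
t 14.12 pos [ 0.5518 -0.0548  0.1166] yaw(deg) -94.6 x [-0.08  -0.997 -0.   ] z [ 0.997 -0.08  -0.   ] F [ 0.6 -0.6 -3.5] w 0.343 q [-0.59  0.56  0.87  1.92 -0.54  0.91 -1.1 ]
[-0.07040425  0.1533005   0.03550323]
```

View pics/l_s.png

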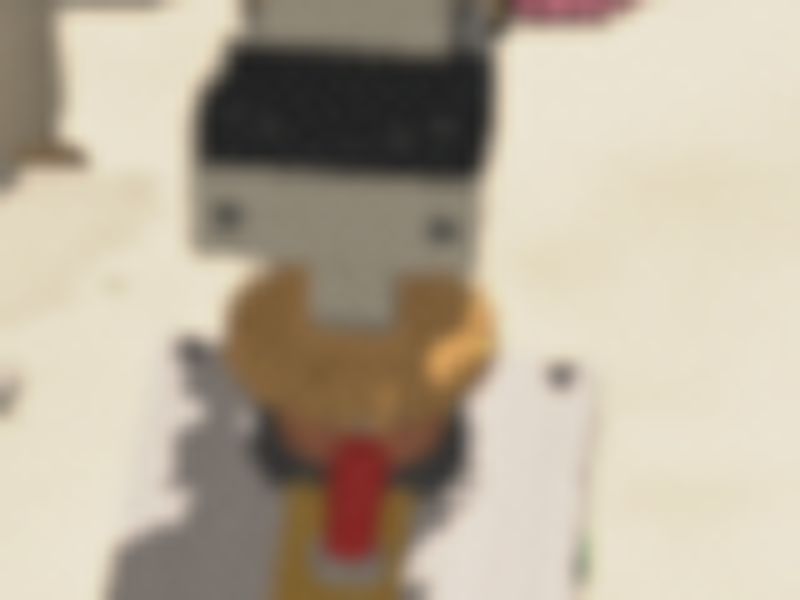

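The gear underside is at z=0.096, below the spline tops (0.098), with no reaction force, so it is meshing. I continue down.

Call:
send_rows:
  steps:
    - [0,0,0.4,0,0]
    - [0,0,0.8,0,0]
    - [0,0,1.2,0,0]
    - [0,0,1.5,0,0]
    - [0,0,1.5,0,0]

```text
clock: 14.8
position: [0.5517, -0.0548, 0.1015]
ee_rot: [-1.17, 1.268, -1.268]
force: [-0.1, 0.3, -3.6]
width: 0.348
```

```bash
python3 - <<'E'
from h import *
s,T=st();print(s["ft_torque"])
E
```

```text
t 14.80 pos [ 0.5517 -0.0548  0.1015] yaw(deg) -94.6 x [-0.08  -0.997  0.   ] z [ 0.997 -0.08  -0.   ] F [-0.1  0.3 -3.6] w 0.348 q [-0.58  0.58  0.85  1.94 -0.57  0.88 -1.08]
[-0.03337475  0.21402909  0.00995852]
```

Call:
send_rows:
  steps:
    - [0,0,0.3,0,0]
    - [0,0,0.6,0,0]
    - [0,0,0.8,0,0]
    - [0,0,0.9,0,0]
    - [0,0,0.9,0,0]
    - [0,0,0.9,0,0]

```text
clock: 15.55
position: [0.5523, -0.055, 0.0945]
ee_rot: [-1.168, 1.268, -1.268]
force: [-8.0, 2.0, 25.3]
width: 0.34
```

```bash
python3 - <<'E'
from h import *
s,T=st();print(s["ft_torque"])
E
```

```text
t 15.55 pos [ 0.5523 -0.055   0.0945] yaw(deg) -94.62 x [-0.081 -0.997 -0.002] z [ 0.997 -0.081  0.001] F [-8.   2.  25.3] w 0.340 q [-0.57  0.59  0.84  1.94 -0.58  0.87 -1.07]
[0.51609184 2.13055928 0.03409877]
```

Call:
send_rows:
  steps:
    - [0,0,0,0,0]
    - [0,0,0,0,0]
    - [0,0,0,0,0]
    - [0,0,0,0,0]

```text
clock: 16.05
position: [0.5523, -0.055, 0.0945]
ee_rot: [-1.168, 1.268, -1.268]
force: [-7.9, 2.2, 25.7]
width: 0.34
```

```bash
python3 - <<'E'
from h import *
s,T=st()
snap("side","m_s",305,195,80,60,10)
p=s["position"];a=np.linspace(0,6.28,100)
for z in(.074,.086,.080,.092):
    q=np.array([(proj("side",[.5517+.0375*np.cos(t),-.055+.0375*np.sin(t),z])-[305,195]+.5)*10 for t in a]);print(z,q.min(0),q.max(0))
E
```

```text
t 16.05 pos [ 0.5523 -0.055   0.0945] yaw(deg) -94.62 x [-0.081 -0.997 -0.002] z [ 0.997 -0.081  0.001] F [-7.9  2.2 25.7] w 0.340 q [-0.57  0.59  0.84  1.94 -0.58  0.87 -1.07]
0.074 [223.03807829 339.11814931] [497.69280674 498.99301641]
0.086 [223.24934421 303.5726    ] [499.0559127  462.81705256]
0.08 [223.1434903  321.38188372] [498.37293365 480.94356054]
0.092 [223.3556428  285.68984632] [499.74176185 444.612998  ]
```

View pics/m_s.png

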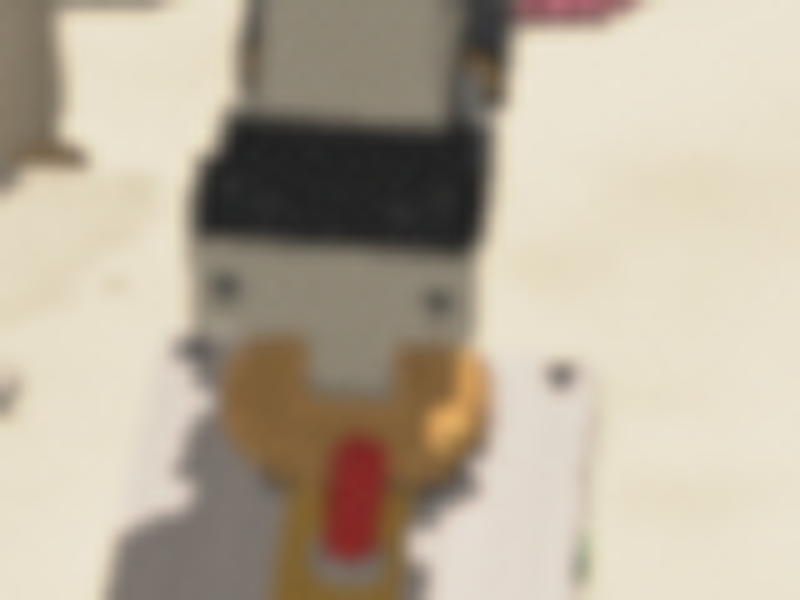

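The disc's lower rim in the side view is at about 490–495 (the model gives 499 pressed and 481 unpressed), and the pin is unchanged. The force is steady at 25 N, above the 10 N stop. Handing in.

```bash
python3 -c "
from cell import arm
print(arm.sign_off())"
```

```text
the job is handed in; nothing more can be done
None
```

I handed the job in at 16 s of the 61 s allowed, with the pin in place and the gear meshed, still gripped and pressed down. `arm.sign_off()` gives no verdict, so success rests on my checks below.

- **Pin:** it went through the lock arm into the housing without resistance. The shoulder stopped at the expected height with about 13 N. After release the side view showed its head leaning 2–4°, while the top view showed about 1 mm. I judged that within the 5 mm limit and left it.
- **Gear:** I gripped the brass gear by its hub (32.0 mm measured), turned it to the drive's angle, and slid it over the splines with no resistance.
- **Seat:** at the end the tool was at z = 0.0945 m, against 0.0947 m expected for full press. The push held steady at 25.7 N, above the 10 N needed at the stop, with about 8 N of sideways load.
- **Last side picture:** the rim of the gear looked 1–3 mm higher than the fully pressed model, which is about what I can read from that picture. It was clearly below the unpressed position.
- **Not measured:** the seat joint and the spindle angle could not be read directly. I commanded no contact with the tin, jar or sanding block, but did not re-measure their positions.

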